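Put the hole saws back on their rack in order of size

ROBOT

A 6-joint arm with a two-finger parallel gripper is mounted at the origin on a cart in front of the work surface, level with it; the furniture and walls round the work are solid. World frame = base frame: x ahead of the robot, y to its left, z up, the work surface at z = 0. Lengths are in m, angles in rad, forces in N, time in s.
With the tool pointing down it reaches from about 0.25 to 0.775 m from the base axis. Payload 8.9 kg.
Tool frame: the origin (TCP) lies between the finger pads; the fingertips stand ahead of it and the grasp point (between the pads) lies 8 mm behind it (manip.tcp_to_tips is the z of the fingertips in the tool frame, in m); z points along the fingers, y is the direction in which the jaws open and shut (so a half turn about z gives the same grasp; the last joint's range is limited). The gripper opens to 85 mm and grips with 20 to 120 N. Pads are 22 mm wide; open, the fingers measure 114 mm over their backs; the gripper's body (76 mm by 85 mm) begins 54 mm behind the grasp point. The pads swing forward as they close: fully open they stand 13 mm farther back than shut.
Start: joints at [-1.474, 0.291, -0.153, 1.127, 0, 1.431], TCP at [0.123, -0.51, 0.242] pointing down, gripper open.
Joint ranges: [-2.52, 2.52], [-0.91, 1.74], [-1.3, 1.37], [-1.96, 2.02], [-1.52, 1.47], [-3.14, 3.14]. Speed limits (rad/s): [2.22, 2.22, 2.79, 3.14, 3.14, 3.14].

INTERFACE

Orientations are given as a 3x3 rotation matrix whose columns are the frame's x, y, z axes.
In Python, from rig import manip gives the robot as it stands.
- The arm moves only by the shell command python3 -m creep 'ROWS' [FORCE]. ROWS is JSON, a list that holds one entry, the list of rows, each a list of 5 numbers: the shift along the tool's x, y, z in mm, then the turn about the tool's z in rad, then the closure, from -1 (fully open) to 1 (shut). In form: [[[x, y, z, spin, jaw], ...]]. A call has 1 to 10 rows; each row shifts and turns the commanded pose from where the row before left it, along the tool's axes as they then stand; what a row does not reach is not made up. A row lasts 1/12 s, in which the tool goes at most 41.7 mm and 7.16 degrees, less where a joint would pass 70% of its speed; a pose out of reach is approached as far as the arm can. A call is refused whole if a number of a shift passes 41.7 or a number of a turn 0.125, either way. A call with a gripper value outside its range is refused whole. The fingers move at their own pace and stop on an object; FORCE is the grip in N (left out, the last holds). Time passes only in rows, so rows that do not move let the fingers close. It gives the time, the measured TCP pose, the force and the opening at its end, in the units of the state.
- manip.get_state(): the state, without advancing time (a new reading comes with each control period).
- manip.capture(name): name is "scene" or "top" or "wrist"; returns a dict with "pixels" (420x560x3 uint8, red, green, blue), "fx", "fy", "cx", "cy" (pixels), "R" (3x3) and "t" (3): a world point X has camera coordinates R X + t; the wrist camera has in their place "hand_eye" (4x4, takes a point from camera to tool coordinates, whose origin is the TCP and whose axes are the flange's). Camera axes: x right, y down, z forward; pixel columns grow to the right and rows downward; lengths in m; the calibration is good to about 2 mm. A picture is of the moment at which its call begins: read the wrist's pose just before it. There is no depth.
- manip.hand_in(): hands the job in, once; it reports no verdict.
The state is a dict: "time_s": time; "q": joint angles; "qvel": joint speeds; "tau": joint torques, N m; "ee_pos": TCP position; "eef_rot": TCP orientation; "force": force on the tool from outside, world axes, zero at the start; "ft_torque": the same for the moment, N m; "opening": opening from 0.0 (shut) to 1.0 (fully open).
Only numpy, scipy, OpenCV 4.12 (cv2) and the standard library are available. Lean on these libraries where they do the work, as an engineer would, in place of code of your own. Each camera call takes 0.05 s, during which the arm holds its last target.

TASK

The four loose hole saws on the bench belong on the four empty dowels of the wooden rack. The largest and the smallest of the set are already on its end dowels: leave them on their dowels, and stand each of the others over a dowel between them, teeth down and flat on the board, so that the whole row runs in order of size from the largest to the smallest.

Things in the scene. Friction and masses are not known exactly. Their poses are not given: they have to be found in the camera images.
- saw_54: blue-painted steel hole saw, the largest of the four loose ones, on the bench at the start: a cup standing mouth down on its bare steel teeth, 54 mm outside and 50 mm inside diameter, 45 mm high, flat 5 mm top with a small bore. Origin: centre of the tooth rim (underside); z up. Left of the rack, hammer handles jut from a carton at x over 0.60, 0.14 to 0.31 m up.
- saw_46: blue-painted steel hole saw, second largest of the loose ones, on the bench at the start: a cup standing mouth down on its bare steel teeth, 46 mm outside and 42 mm inside diameter, 45 mm high, flat 5 mm top with a small bore. Origin: centre of the tooth rim (underside); z up.
- saw_38: blue-painted steel hole saw, third largest of the loose ones, on the bench at the start: a cup standing mouth down on its bare steel teeth, 38 mm outside and 34 mm inside diameter, 45 mm high, flat 5 mm top with a small bore. Origin: centre of the tooth rim (underside); z up.
- saw_30: blue-painted steel hole saw, smallest of the loose ones, on the bench at the start: a cup standing mouth down on its bare steel teeth, 30 mm outside and 26 mm inside diameter, 45 mm high, flat 5 mm top with a small bore. Origin: centre of the tooth rim (underside); z up.
- saw_64: blue-painted steel hole saw, larger than all the others, already on the dowel at one end of the rack (which end varies): a cup standing mouth down on its bare steel teeth, 64 mm outside and 60 mm inside diameter, 45 mm high, flat 5 mm top with a small bore. Origin: centre of the tooth rim (underside); z up. Behind the rack, from x = 0.60 on, bar clamps hang down to 0.22 m above the bench.
- saw_22: blue-painted steel hole saw, smaller than all the others, already on the dowel at the other end of the rack: a cup standing mouth down on its bare steel teeth, 22 mm outside and 18 mm inside diameter, 45 mm high, flat 5 mm top with a small bore. Origin: centre of the tooth rim (underside); z up. A door stands 0.16 m behind the robot's axis: an elbow drawn far back meets it.
- dowel_1: bare wooden dowel between an end dowel and dowel_2: 10 mm diameter, 24 mm high, last 4 mm tapered, upright on the fixed rack board (78 x 406 mm). Six dowels stand 66 mm apart in a straight row, the two outer ones taken at the start. Origin: centre of its foot on the board's top face, 15 mm above the bench; z up, y along the row from dowel_1 to dowel_4, x across it.
- dowel_2: bare wooden dowel between dowel_1 and dowel_3: 10 mm diameter, 24 mm high, last 4 mm tapered, upright on the fixed rack board (78 x 406 mm). Six dowels stand 66 mm apart in a straight row, the two outer ones taken at the start. Origin: centre of its foot on the board's top face, 15 mm above the bench; z up, y along the row from dowel_1 to dowel_4, x across it.
- dowel_3: bare wooden dowel between dowel_2 and dowel_4: 10 mm diameter, 24 mm high, last 4 mm tapered, upright on the fixed rack board (78 x 406 mm). Six dowels stand 66 mm apart in a straight row, the two outer ones taken at the start. Origin: centre of its foot on the board's top face, 15 mm above the bench; z up, y along the row from dowel_1 to dowel_4, x across it.
- dowel_4: bare wooden dowel between dowel_3 and the other end dowel: 10 mm diameter, 24 mm high, last 4 mm tapered, upright on the fixed rack board (78 x 406 mm). Six dowels stand 66 mm apart in a straight row, the two outer ones taken at the start. Origin: centre of its foot on the board's top face, 15 mm above the bench; z up, y along the row from dowel_1 to dowel_4, x across it.
Mind the look-alikes: they are no part of the job. What is shaped like the saw_38 but pink is not meant.

How it is judged:
By the outcome, as a careful person would: the job done as asked, in the order asked, and still so for the second after the job is handed in, with the robot touching nothing.
It also fails if it takes over 96 s, if anything falls off the work surface, if the arm or the gripper's body presses on something with over 40 N, if the wrist force passes 120 N, or if a joint passes its speed limit or range.

## Working session

There is one attempt and no reset: what is moved stays moved. The work goes in short steps, Python scripts to look and compute and a shell command to move; the robot and the scene stay as the last step left them, time stands still between calls to the robot, and variables do not carry over. Pictures are saved under pics/ and viewed, and the job is handed in when it is done.

```bash
ls; mkdir -p pics; python3 - <<'E'
from rig import manip
import cv2
s=manip.get_state(); print(s, manip.tcp_to_tips)
for n in("scene","top","wrist"):
    c=manip.capture(n); cv2.imwrite(f"pics/{n}0.png",c["pixels"][:,:,::-1])
    print(n,{k:v for k,v in c.items() if k!="pixels"})
E
```

```text
pics
{'time_s': 0.0, 'q': array([-1.47432536e+00,  2.91268691e-01, -1.54158459e-01,  1.12671960e+00,
        1.20383439e-05,  1.43152722e+00]), 'qvel': array([ 0.0012916 , -0.00038748,  0.00022421,  0.00129283,  0.00128981,
       -0.00019283]), 'tau': array([-9.62024096e-04, -5.37145793e+01,  3.31369328e+01,  1.58371433e-02,
       -3.65871329e-04,  1.05348528e-05]), 'ee_pos': array([ 0.12259988, -0.51002223,  0.24172634]), 'eef_rot': array([[ 9.72341768e-01,  2.33562565e-01, -1.18092182e-04],
       [ 2.33562510e-01, -9.72340858e-01,  1.34530258e-03],
       [ 1.99386470e-04, -1.33567580e-03, -9.99999088e-01]]), 'force': array([-0.30398037,  0.18954652,  0.67901852]), 'ft_torque': array([-0.00262148,  0.0307746 ,  0.07902063]), 'opening': 1.003302705309735} 0.011
scene {'fx': 392.6878956343062, 'fy': 392.6878956343062, 'cx': 282.69465712331044, 'cy': 203.19563466136813, 'R': array([[-0.78481206, -0.61969278, -0.00713325],
       [-0.38322158,  0.49431374, -0.78025326],
       [ 0.48704338, -0.60961855, -0.62542303]]), 't': array([0.38661459, 0.1797803 , 0.82350754])}
top {'fx': 498.90233131231605, 'fy': 498.90233131231605, 'cx': 290.8192884932041, 'cy': 211.27353062098317, 'R': array([[ 0.00621343, -0.99997697, -0.00273084],
       [-0.99052492, -0.00577999, -0.13721145],
       [ 0.13719251,  0.00355752, -0.99053802]]), 't': array([0.07836539, 0.43431515, 1.53655843])}
wrist {'fx': 342.4229165039308, 'fy': 342.4229165039308, 'cx': 278.4807858780187, 'cy': 202.9278886252074, 'hand_eye': array([[-5.04835053e-04, -9.48564044e-01, -3.16584902e-01,
         8.11480528e-02],
       [ 9.99999853e-01, -4.15870777e-04, -3.48579203e-04,
         2.63740450e-04],
       [ 1.98991290e-04, -3.16585031e-01,  9.48564114e-01,
        -1.31971482e-01],
       [ 0.00000000e+00,  0.00000000e+00,  0.00000000e+00,
         1.00000000e+00]])}
```

View pics/top0.png

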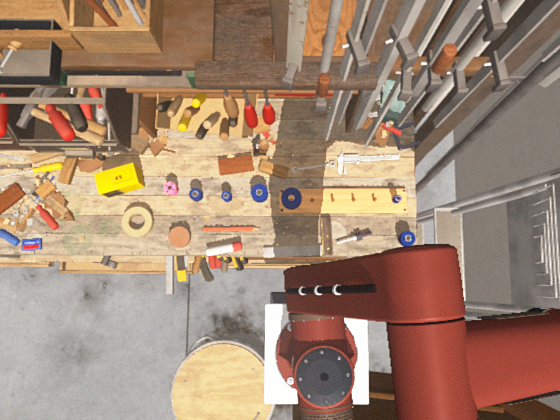

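View pics/scene0.png

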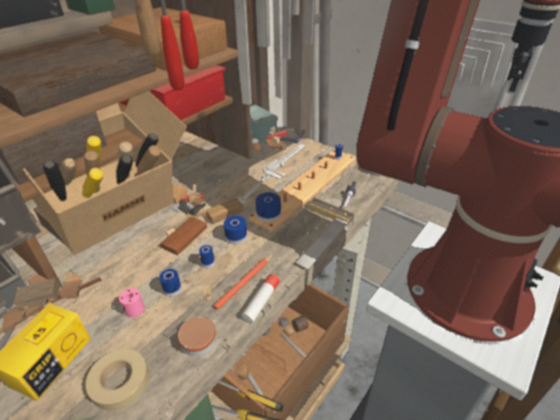

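View pics/wrist0.png

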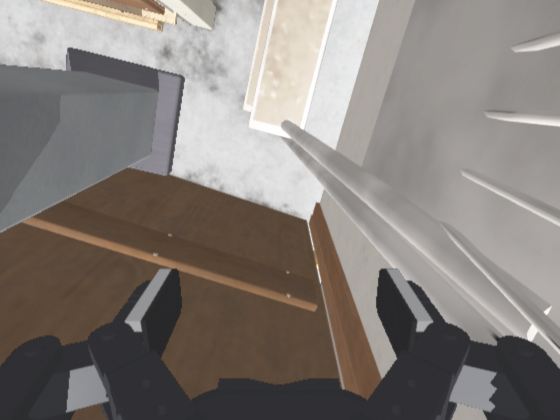

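The top view shows blue cups at (196,194), (226,196), (260,192) and (408,239). On the rack, the large one is at (291,198) and the small one at (397,198). Look-alikes are the pink cup at (171,187) and blue-red packaging at (32,243). Next I'll measure.

```bash
cat > h.py <<'E'
import numpy as np, cv2
from rig import manip
def cast(c,u,v,z):
    d=np.array([(u-c["cx"])/c["fx"],(v-c["cy"])/c["fy"],1.0])
    R=np.array(c["R"]);t=np.array(c["t"]); o=-R.T@t; w=R.T@d
    return o+w*(z-o[2])/w[2]
def wcam(c,s):
    H=np.array(c["hand_eye"]);T=np.eye(4);T[:3,:3]=s["eef_rot"];T[:3,3]=s["ee_pos"]
    M=np.linalg.inv(T@H); c=dict(c); c["R"]=M[:3,:3]; c["t"]=M[:3,3]; return c
def blue(img):
    h=cv2.cvtColor(img,cv2.COLOR_RGB2HSV)
    return cv2.inRange(h,(105,120,30),(130,255,255))
def proj(c,X):
    p=np.array(c["R"])@np.array(X)+np.array(c["t"]); return p[0]/p[2]*c["fx"]+c["cx"],p[1]/p[2]*c["fy"]+c["cy"]
E
python3 - <<'E'
from h import *
for n,minA in (("top",30),("scene",30)):
    c=manip.capture(n); im=c["pixels"]; m=blue(im)
    k,l,st,ce=cv2.connectedComponentsWithStats(m)
    for i in range(1,k):
        if st[i,4]<minA: continue
        x,y,w,h,a=st[i]; ctr=(x+w/2-.5,y+h/2-.5)
        print(n,st[i],np.round(ctr,1),"z.045",np.round(cast(c,*ctr,.045),4)[:2],"z.06",np.round(cast(c,*ctr,.06),4)[:2])
    if n=="top":
        cv2.imwrite("pics/top1.png",cv2.resize(im[140:270,150:430],None,fx=2.8,fy=2.8,interpolation=cv2.INTER_CUBIC)[:,:,::-1])
    else: cv2.imwrite("pics/scene1.png",cv2.resize(im[130:330,100:400],None,fx=2.6,fy=2.6,interpolation=cv2.INTER_CUBIC)[:,:,::-1])
E
```

```text
top [251 184  16  18 170] [258.5 192.5] z.045 [0.4904 0.1823] z.06 [0.4878 0.1813]
top [190 191  11  10  45] [195.  195.5] z.045 [0.4798 0.3807] z.06 [0.4772 0.3777]
top [400 231  15  15 127] [407. 238.] z.045 [ 0.3506 -0.278 ] z.06 [ 0.3493 -0.2745]
top [  8 233  12  12  50] [ 13.5 238.5] z.045 [0.3418 0.9376] z.06 [0.3406 0.9292]
top [ 23 239  16   6  44] [ 30.5 241.5] z.045 [0.3328 0.8843] z.06 [0.3317 0.8764]
scene [337 147   5   9  37] [339. 151.] z.045 [ 0.4702 -0.2435] z.06 [ 0.458  -0.2216]
scene [257 193  23  25 402] [268. 205.] z.045 [0.4731 0.0831] z.06 [0.4608 0.0971]
scene [224 216  22  24 371] [234.5 227.5] z.045 [0.4812 0.1944] z.06 [0.4687 0.2057]
scene [200 247  13  17 135] [206. 255.] z.045 [0.4686 0.2957] z.06 [0.4564 0.3044]
scene [160 270  20  22 249] [169.5 280.5] z.045 [0.4745 0.3894] z.06 [0.4622 0.3959]
```

View pics/top1.png

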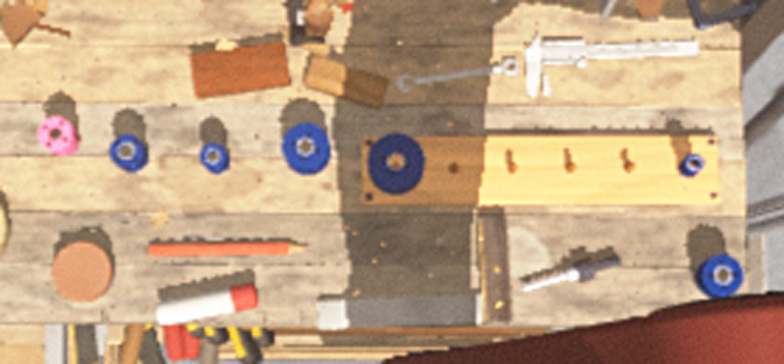

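View pics/scene1.png

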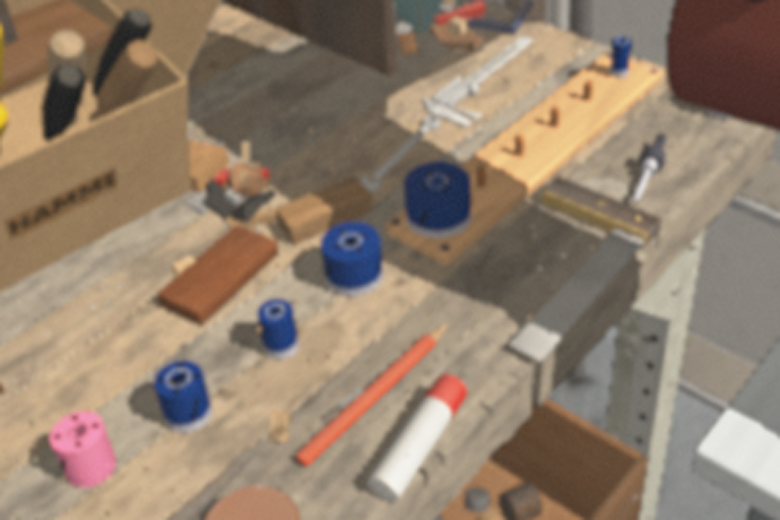

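The candidates, as top-view pixels:
- **saw_54:** (259,193), the largest loose one.
- **saw_30:** (226,196).
- **saw_38:** (196,194). The pink cup at (171,187) has the same shape and is excluded.
- **saw_46:** (408,238).
- **On the rack:** the 64 at the left end (291,198) and the 22 at the right end (397,198).

From +y to -y the row must therefore be 64, 54, 46, 38, 30, 22. Next I'll compute positions and sizes.

```bash
python3 - <<'E'
from h import *
c=manip.capture("top")
P={"54":(306,148),"30":(214,157),"38":(128,152),"46":(721,275)}
for k,(x,y) in P.items():
    u,v=150+(x+.5)/2.8-.5,140+(y+.5)/2.8-.5
    print(k,np.round(cast(c,u,v,.045),4))
for k,(x,y),z in (("64",(396,162),.06),("22",(693,164),.06),("dA",(454,167),.039),("dB",(511,153),.039),("dC",(569,153),.039),("dD",(627,153),.039)):
    u,v=150+(x+.5)/2.8-.5,140+(y+.5)/2.8-.5
    print(k,np.round(cast(c,u,v,z),4))
# board corners via color crop
for x,y in ((362,137),(716,134),(717,204),(363,206)):
    u,v=150+(x+.5)/2.8-.5,140+(y+.5)/2.8-.5
    print("corner",np.round(cast(c,u,v,.015),4))
# blue area outer width (top-of-cup diameter) using loose mask
h=cv2.cvtColor(c["pixels"],cv2.COLOR_RGB2HSV); m=cv2.inRange(h,(100,80,30),(135,255,255))
k,l,st,ce=cv2.connectedComponentsWithStats(m)
for i in range(1,k):
    if st[i,4]>30: print(st[i],np.round(cast(c,st[i,0]+st[i,2]/2-.5,st[i,1]+st[i,3]/2-.5,.045),4), "w mm",st[i,2]*.0030*1000)
cv2.imwrite("pics/top2.png",cv2.resize(c["pixels"][165:255,180:320],None,fx=5.7,fy=5.7,interpolation=cv2.INTER_CUBIC)[:,:,::-1])
E
```

```text
54 [0.4903 0.1809 0.045 ]
30 [0.4795 0.2834 0.045 ]
38 [0.4847 0.3796 0.045 ]
46 [ 0.351  -0.2786  0.045 ]
64 [0.4726 0.0802 0.06  ]
22 [ 0.4722 -0.2474  0.06  ]
dA [0.4708 0.0154 0.039 ]
dB [ 0.487  -0.0484  0.039 ]
dC [ 0.4874 -0.1134  0.039 ]
dD [ 0.4878 -0.1783  0.039 ]
corner [0.5087 0.1193 0.015 ]
corner [ 0.5145 -0.2839  0.015 ]
corner [ 0.434 -0.283  0.015]
corner [0.4294 0.1174 0.015 ]
[251 184  17  18 201] [0.4904 0.1808 0.045 ] w mm 51.00000000000001
[190 188  12  13  83] [0.4845 0.3793 0.045 ] w mm 36.00000000000001
[282 188  19  20 255] [0.4752 0.0806 0.045 ] w mm 57.0
[222 191   9  11  50] [0.4788 0.2837 0.045 ] w mm 27.0
[  0 229  20  17 162] [0.3464 0.9504 0.045 ] w mm 60.0
[400 231  15  15 147] [ 0.3506 -0.278   0.045 ] w mm 45.0
[ 22 238  20  11 109] [0.3282 0.8808 0.045 ] w mm 60.0
```

View pics/top2.png

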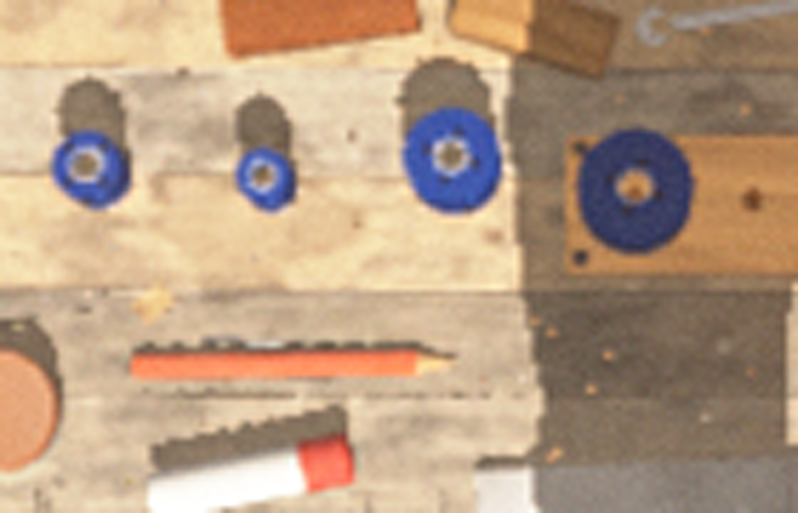

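The close crop confirms saw_54 is at crop (452,158), saw_30 at (265,177) and saw_38 at (90,168), all blue. First I'll turn so the jaws open along world x.

```bash
python3 -m creep '[[[0,0,0,-0.12,-1],[0,0,0,-0.12,-1],[0,0,0,-0.12,-1],[0,0,0,-0.12,-1],[0,0,0,-0.12,-1],[0,0,0,-0.12,-1],[0,0,0,-0.12,-1],[0,0,0,-0.12,-1],[0,0,0,-0.12,-1],[0,0,0,-0.12,-1]]]'
python3 -m creep '[[[0,0,0,-0.12,-1],[0,0,0,-0.015,-1],[0,0,0,0,-1]]]'
```

```text
time_s: 1.13
ee_pos: [0.1226, -0.5104, 0.2422]
eef_rot: [[0.129, 0.992, 0.0], [0.992, -0.129, 0.0], [0.0, -0.0, -1.0]]
force: [-1.0, -0.5, 0.2]
opening: 1.0
time_s: 1.38
ee_pos: [0.1226, -0.5104, 0.2423]
eef_rot: [[0.002, 1.0, -0.0], [1.0, -0.002, 0.0], [0.0, -0.0, -1.0]]
force: [-0.1, -0.5, -0.1]
opening: 0.997
```

```bash
python3 -m creep '[[[25,25,0,0,-1],[25,25,0,0,-1],[25,25,0,0,-1],[25,25,0,0,-1],[25,25,0,0,-1],[25,25,0,0,-1],[25,25,0,0,-1],[25,25,0,0,-1],[30,28,0,0,-1],[0,0,0,0,-1]]]'
python3 - <<'E'
from h import *
s=manip.get_state();c=wcam(manip.capture("wrist"),s);im=c["pixels"];print(s["ee_pos"])
cv2.imwrite("pics/w1.png",im[:,:,::-1])
m=blue(im);k,l,st,ce=cv2.connectedComponentsWithStats(m)
for i in range(1,k):
    if st[i,4]>100: print(st[i],ce[i])
E
```

```text
time_s: 2.22
ee_pos: [0.3541, -0.2757, 0.2425]
eef_rot: [[-0.002, 1.0, 0.002], [1.0, 0.002, 0.002], [0.002, 0.002, -1.0]]
force: [-0.3, 1.6, -0.7]
opening: 0.999
[ 0.35410953 -0.27570402  0.24245432]
[388 139  26  23 286] [397.24475524 147.51748252]
[ 255  155   45   48 1315] [277.14372624 178.        ]
```

View pics/w1.png

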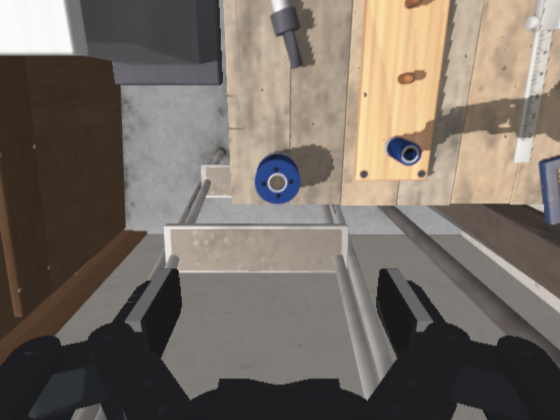

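The wrist view shows saw_46's bore at (277,182), saw_22's bore at (409,154) and the dowel next to it at (405,77).

```bash
python3 - <<'E'
from h import *
s=manip.get_state();c=wcam(manip.capture("wrist"),s)
print(s["ee_pos"])
for n,u,v,z in(("46",277,182,.045),("22",409.5,154,.06),("dD base",411,78,.015),("dD tip",401,77,.039),("c1",364,177,.015),("c2",428,179,.015)): print(n,np.round(cast(c,u,v,z),4))
im=c["pixels"]
cv2.imwrite("pics/w1c.png",cv2.resize(im[0:200,240:440],None,fx=3,fy=3,interpolation=cv2.INTER_CUBIC)[:,:,::-1])
E
```

```text
[ 0.35260716 -0.27781714  0.24240665]
46 [ 0.351  -0.2846  0.045 ]
22 [ 0.4734 -0.2537  0.06  ]
dD base [ 0.4831 -0.1864  0.015 ]
dD tip [ 0.465  -0.1863  0.039 ]
c1 [ 0.4447 -0.2869  0.015 ]
c2 [ 0.5141 -0.289   0.015 ]
```

View pics/w1c.png

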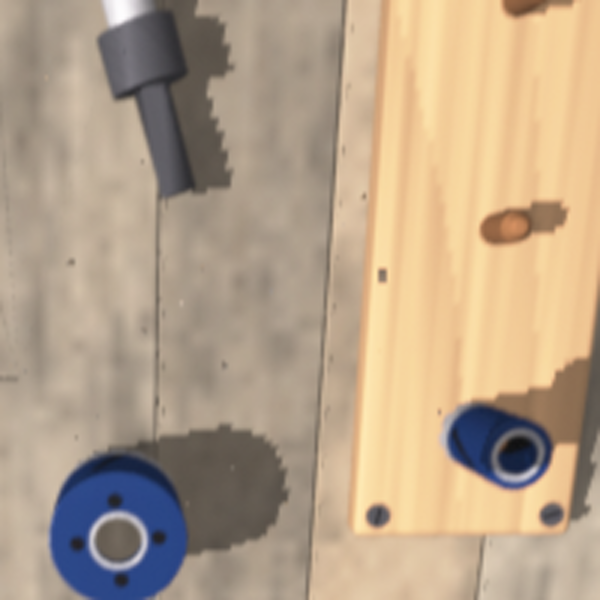

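```bash
python3 - <<'E'
from h import *
s=manip.get_state();c=wcam(manip.capture("wrist"),s)
print(s["ee_pos"],s["eef_rot"].round(4).tolist())
for n,x,y,z in(("46",119,540,.045),("22",520,453,.06),("dD tip",516,226,.039),("c1",352,533,.015),("c2",567,533,.015)): print(n,np.round(cast(c,240+(x+.5)/3-.5,(y+.5)/3-.5,z),4))
E
```

```text
[ 0.35157499 -0.27927026  0.24238171] [[-0.0004, 1.0, 0.0], [1.0, 0.0004, -0.0002], [-0.0002, 0.0, -1.0]]
46 [ 0.3522 -0.2837  0.045 ]
22 [ 0.4752 -0.2523  0.06  ]
dD tip [ 0.4736 -0.1863  0.039 ]
c1 [ 0.4361 -0.2889  0.015 ]
c2 [ 0.5134 -0.2889  0.015 ]
```

```bash
python3 -m creep '[[[0,0,0,0,-1],[0,0,0,0,-1]]]' ; python3 - <<'E'
from h import *
s=manip.get_state();c=wcam(manip.capture("wrist"),s);im=c["pixels"];print(s["ee_pos"])
np.savez("w2.npz",im=im,R=c["R"],t=c["t"])
cv2.imwrite("pics/w2c.png",cv2.resize(im[0:200,240:440],None,fx=3,fy=3,interpolation=cv2.INTER_CUBIC)[:,:,::-1])
for n,x,y,z in(("46",119,540,.045),("22",520,453,.06),("dD tip",516,226,.039),("c1",352,533,.015),("c2",567,533,.015)): print(n,np.round(cast(c,240+(x+.5)/3-.5,(y+.5)/3-.5,z),4))
E
```

```text
time_s: 2.53
ee_pos: [0.35, -0.2814, 0.2423]
eef_rot: [[0.003, 1.0, -0.0], [1.0, -0.003, -0.0], [-0.0, -0.0, -1.0]]
force: [0.5, 0.6, -0.5]
opening: 0.997
[ 0.34998356 -0.28138298  0.24227779]
46 [ 0.3505 -0.2858  0.045 ]
22 [ 0.4736 -0.2548  0.06  ]
dD tip [ 0.4722 -0.1888  0.039 ]
c1 [ 0.4344 -0.2913  0.015 ]
c2 [ 0.5117 -0.2916  0.015 ]
```

View pics/w2c.png

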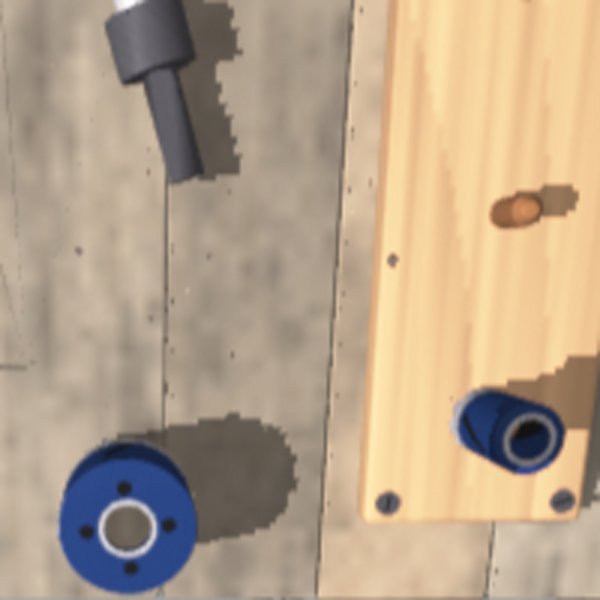

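```bash
python3 - <<'E'
from h import *
d=np.load("w2.npz");c=manip.capture("wrist");c["R"]=d["R"];c["t"]=d["t"]
for n,x,y,z in(("46",129,527,.045),("22",530,437,.06),("dD tip",526,210,.039),("c1",361,521,.015),("c2",579,519,.015)): print(n,np.round(cast(c,240+(x+.5)/3-.5,(y+.5)/3-.5,z),4))
E
```

```text
46 [ 0.3538 -0.2814  0.045 ]
22 [ 0.4761 -0.2499  0.06  ]
dD tip [ 0.4747 -0.1842  0.039 ]
c1 [ 0.4373 -0.2869  0.015 ]
c2 [ 0.5153 -0.2864  0.015 ]
```

saw_46 comes out at (0.3535, -0.281). The board's width (78 mm) and the dowel spacing (66 mm) match what was given. Descending.

```bash
python3 -m creep '[[[0,3,30,0,-1],[0,0,35,0,-1],[0,0,35,0,-1],[0,0,35,0,-1],[0,0,35,0,-1],[0,0,25,0,-1],[0,0,14,0,-1],[0,0,5,0,-1],[0,0,0,0,-1],[0,0,0,0,-1]]]'
python3 - <<'E'
from h import *
s=manip.get_state();c=wcam(manip.capture("wrist"),s);im=c["pixels"];print(s["ee_pos"])
cv2.imwrite("pics/w3.png",im[:,:,::-1])
E
```

```text
time_s: 3.47
ee_pos: [0.3537, -0.2812, 0.0289]
eef_rot: [[0.001, 1.0, 0.0], [1.0, -0.001, -0.0], [-0.0, 0.0, -1.0]]
force: [1.3, 0.2, 0.1]
opening: 0.997
[ 0.35372092 -0.28116475  0.02886103]
```

View pics/w3.png

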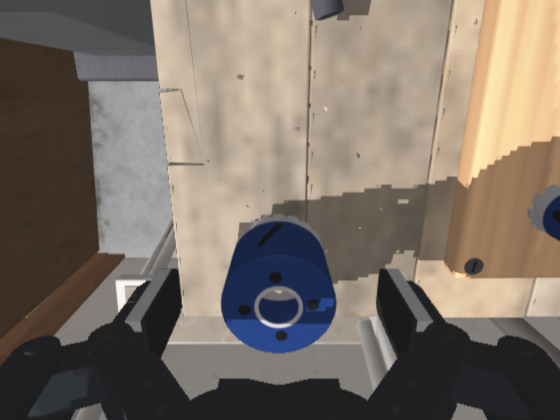

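saw_46's bore (278,307) is centred between the pads. Closing and lifting.

```bash
python3 -m creep '[[[0,0,0,0,1],[0,0,0,0,1],[0,0,0,0,1],[0,0,0,0,1],[0,0,0,0,1],[0,0,0,0,1],[0,0,0,0,1],[0,0,0,0,1]]]' 60
python3 -m creep '[[[0,0,-10,0,1],[0,0,-30,0,1],[0,0,-35,0,1],[0,0,-35,0,1],[0,0,-20,0,1],[0,0,0,0,1]]]'
```

```text
time_s: 4.18
ee_pos: [0.354, -0.2808, 0.0292]
eef_rot: [[-0.0, 1.0, 0.001], [1.0, 0.0, -0.001], [-0.001, 0.001, -1.0]]
force: [-1.7, 1.0, 12.8]
opening: 0.514
time_s: 4.68
ee_pos: [0.3555, -0.2823, 0.1625]
eef_rot: [[-0.0, 1.0, 0.005], [1.0, 0.0, -0.005], [-0.005, 0.005, -1.0]]
force: [0.9, -0.5, -2.1]
opening: 0.515
```

```bash
python3 -m creep '[[[28,15,0,0,1],[28,15,0,0,1],[28,15,0,0,1],[28,15,0,0,1],[28,15,0,0,1],[28,15,0,0,1],[28,15,0,0,1],[28,15,0,0,1],[5,2,0,0,1],[0,0,0,0,1]]]'
python3 -m creep '[[[0,0,0,0,1],[0,0,0,0,1],[0,0,0,0,1]]]'
python3 - <<'E'
from h import *
s=manip.get_state();c=wcam(manip.capture("wrist"),s);im=c["pixels"];print(s["ee_pos"])
np.savez("w4.npz",im=im,R=c["R"],t=c["t"])
cv2.imwrite("pics/w4.png",im[:,:,::-1])
for n,y in zip("ABCD",(.014,-.052,-.118,-.184)): print(n,proj(c,(.4755,y,.039)))
print("64",proj(c,(.4755,.080,.06)),"saw bottom z",s["ee_pos"][2]-.029)
E
```

```text
time_s: 5.52
ee_pos: [0.4756, -0.0497, 0.1574]
eef_rot: [[-0.003, 1.0, -0.001], [1.0, 0.003, 0.001], [0.001, -0.001, -1.0]]
force: [-0.2, 0.1, -0.9]
opening: 0.515
time_s: 5.77
ee_pos: [0.4751, -0.0524, 0.1581]
eef_rot: [[0.002, 1.0, -0.0], [1.0, -0.002, -0.0], [-0.0, -0.0, -1.0]]
force: [0.3, -0.7, -1.5]
opening: 0.516
[ 0.47509188 -0.05244632  0.15810358]
A (np.float64(279.2731031704482), np.float64(110.45211765764392))
B (np.float64(279.3869857085953), np.float64(199.08787923340898))
C (np.float64(279.48415877530243), np.float64(274.7185150830263))
D (np.float64(279.5680485730727), np.float64(340.01066816269446))
64 (np.float64(279.1721459295985), np.float64(-3.1062641587304824)) saw bottom z 0.129103580779311
```

View pics/w4.png

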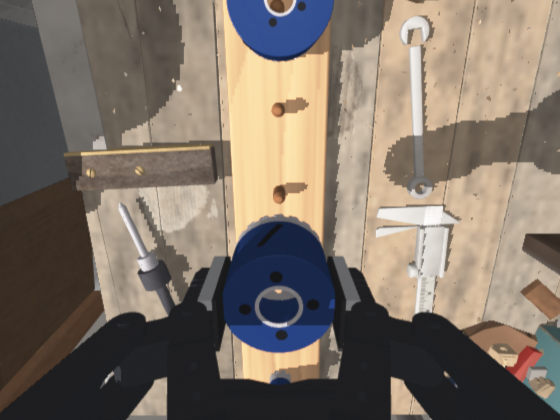

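```bash
python3 - <<'E'
from h import *
d=np.load("w4.npz");im=d["im"]
cv2.imwrite("pics/w4c.png",cv2.resize(im[90:230,220:340],None,fx=4,fy=4,interpolation=cv2.INTER_CUBIC)[:,:,::-1])
c=manip.capture("wrist");c["R"]=d["R"];c["t"]=d["t"]
for u,v,z in ((278.5,109,.039),(279,193,.039),(279,197,.015),(279,6,.06),(226,150,.015),(329,150,.015)):print(cast(c,u,v,z).round(4))
E
```

```text
[0.475 0.015 0.039]
[ 0.4752 -0.0471  0.039 ]
[ 0.4752 -0.0579  0.015 ]
[0.4754 0.0752 0.06  ]
[ 0.4326 -0.0181  0.015 ]
[ 0.5155 -0.0183  0.015 ]
```

View pics/w4c.png

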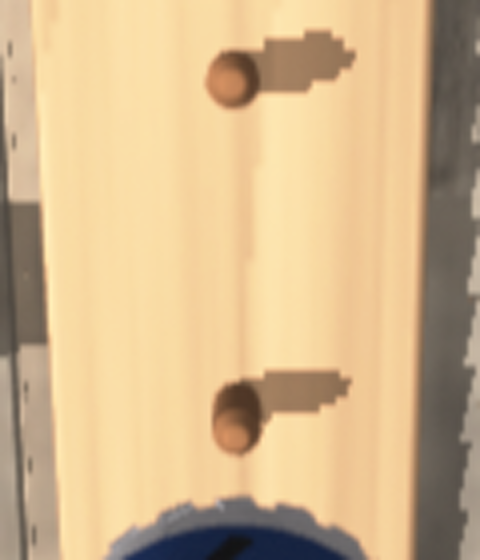

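The dowel tips project within 1–2 px of prediction, with A at (278,110) and B at (279,197). Lowering saw_46 onto B.

```bash
python3 -m creep '[[[1,0,35,0,1],[0,0,35,0,1],[0,0,22,0,1],[0,0,10,0,1],[0,0,6,0,1],[0,0,3,0,1],[0,0,0,0,1],[0,0,0,0,1]]]'
```

```text
time_s: 6.53
ee_pos: [0.4763, -0.0508, 0.048]
eef_rot: [[0.0, 1.0, 0.001], [1.0, -0.0, -0.0], [-0.0, 0.001, -1.0]]
force: [-0.3, -0.2, -1.2]
opening: 0.516
```

```bash
python3 -m creep '[[[0,0,2,0,1],[0,0,2,0,1],[0,0,0,0,1]]]'
```

```text
time_s: 6.78
ee_pos: [0.4765, -0.0507, 0.0443]
eef_rot: [[-0.0, 1.0, 0.002], [1.0, 0.0, -0.001], [-0.001, 0.002, -1.0]]
force: [-2.0, 0.0, 7.2]
opening: 0.518
```

```bash
python3 -m creep '[[[0,0,0,0,-0.6],[0,0,0,0,-0.6],[0,0,0,0,-0.6],[0,0,0,0,-0.6],[0,0,-5,0,-0.6],[0,0,-25,0,-0.6],[0,0,-35,0,-1],[0,0,-35,0,-1],[0,0,0,0,-1]]]'
python3 - <<'E'
from h import *
s=manip.get_state();c=wcam(manip.capture("wrist"),s);im=c["pixels"];print(s["ee_pos"])
cv2.imwrite("pics/w5.png",im[:,:,::-1])
E
```

```text
time_s: 7.53
ee_pos: [0.479, -0.0513, 0.1493]
eef_rot: [[-0.0, 1.0, 0.008], [1.0, 0.0, -0.002], [-0.002, 0.008, -1.0]]
force: [1.7, -0.7, 0.2]
opening: 0.997
[ 0.47895939 -0.05126103  0.14927673]
```

View pics/w5.png

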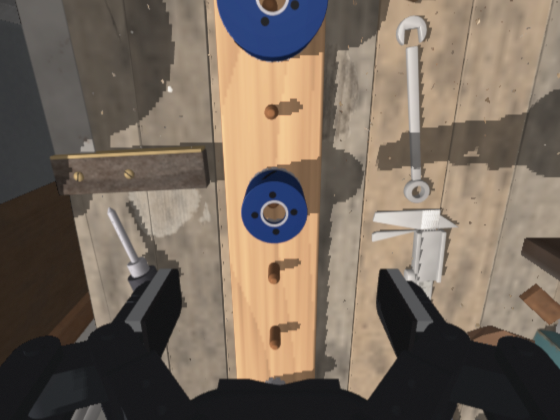

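saw_46 sits over B, with its bore at (274,213). Next is saw_54.

```bash
python3 -m creep '[[[28,2,-10,0,-1],[28,2,-10,0,-1],[28,2,-10,0,-1],[28,2,-10,0,-1],[28,2,0,0,-1],[28,2,0,0,-1],[28,2,0,0,-1],[28,2,0,0,-1],[5,0,0,0,-1],[0,0,0,0,-1]]]'
python3 -m creep '[[[0,0,0,0,-1],[0,0,0,0,-1],[0,0,0,0,-1],[0,0,0,0,-1]]]'
python3 - <<'E'
from h import *
s=manip.get_state();c=wcam(manip.capture("wrist"),s);im=c["pixels"];print(s["ee_pos"])
np.savez("w6.npz",im=im,R=c["R"],t=c["t"])
cv2.imwrite("pics/w6.png",im[:,:,::-1])
for n,X in (("54",(.493,.178,.045)),("30",(.482,.2815,.045)),("38",(.4875,.3765,.045))): print(n,proj(c,X))
E
```

```text
time_s: 8.42
ee_pos: [0.491, 0.1799, 0.1825]
eef_rot: [[-0.003, 1.0, -0.001], [1.0, 0.003, -0.0], [-0.0, -0.001, -1.0]]
force: [-0.7, -0.7, 0.8]
opening: 0.998
time_s: 8.75
ee_pos: [0.4917, 0.1776, 0.1833]
eef_rot: [[0.001, 1.0, -0.0], [1.0, -0.001, -0.0], [-0.0, -0.0, -1.0]]
force: [0.2, 0.9, -0.3]
opening: 1.001
[0.491692   0.17756467 0.18330897]
54 (np.float64(280.37782245722474), np.float64(191.96855800018153))
30 (np.float64(265.2409141686491), np.float64(55.61696377462164))
38 (np.float64(271.73962279239487), np.float64(-105.44443713302871))
```

View pics/w6.png

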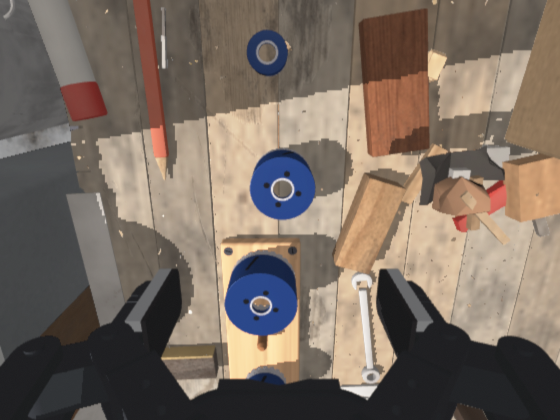

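saw_54's bore is at (282,188), the saw_30 bore at (266,52), and the wooden block at (365,225) clears the fingers.

```bash
python3 - <<'E'
from h import *
d=np.load("w6.npz");c=manip.capture("wrist");c["R"]=d["R"];c["t"]=d["t"]
for n,u,v,z in (("54",282.5,188.5,.045),("30",266.5,52,.045),("64",260.5,305,.06),("blk",355,200,.02),("blk2",350,225,.02),("bl corner",223,238,.015),("br",300,238,.015)):print(n,cast(c,u,v,z).round(4))
E
```

```text
54 [0.4947 0.181  0.045 ]
30 [0.4829 0.2839 0.045 ]
64 [0.4756 0.0796 0.06  ]
blk [0.5607 0.1628 0.02  ]
blk2 [0.5578 0.1384 0.02  ]
bl corner [0.4382 0.1232 0.015 ]
br [0.5119 0.1231 0.015 ]
```

```bash
python3 -m creep '[[[3,3,30,0,-1],[0,0,35,0,-1],[0,0,35,0,-1],[0,0,30,0,-1],[0,0,17,0,-1],[0,0,7,0,-1],[0,0,0,0,-1],[0,0,0,0,-1]]]'
python3 - <<'E'
from h import *
s=manip.get_state();c=wcam(manip.capture("wrist"),s);im=c["pixels"];print(s["ee_pos"])
cv2.imwrite("pics/w7.png",im[:,:,::-1])
E
```

```text
time_s: 9.52
ee_pos: [0.4951, 0.1815, 0.03]
eef_rot: [[0.0, 1.0, 0.001], [1.0, -0.0, 0.0], [0.0, 0.001, -1.0]]
force: [0.8, -0.5, 0.7]
opening: 0.996
[0.49514609 0.18147461 0.02995678]
```

View pics/w7.png

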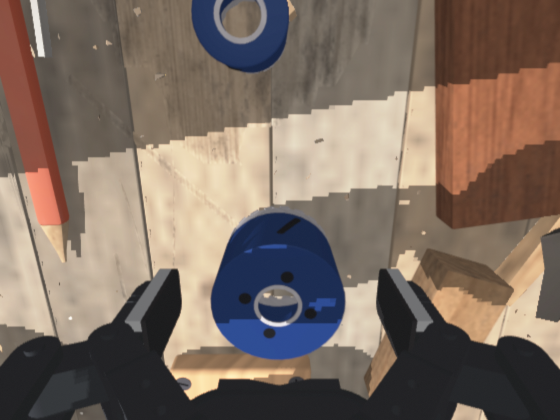

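saw_54's bore (277,306) is centred between the pads, and the right finger is clear of the block. Gripping.

```bash
python3 -m creep '[[[0,0,0,0,1],[0,0,0,0,1],[0,0,0,0,1],[0,0,0,0,1],[0,0,0,0,1],[0,0,0,0,1],[0,0,0,0,1]]]' 60
python3 -m creep '[[[0,0,-10,0,1],[0,0,-30,0,1],[0,0,-35,0,1],[0,0,-35,0,1],[0,0,-20,0,1],[0,0,0,0,1]]]'
```

```text
time_s: 10.15
ee_pos: [0.4954, 0.1817, 0.0308]
eef_rot: [[0.0, 1.0, 0.002], [1.0, -0.0, 0.0], [0.0, 0.002, -1.0]]
force: [-1.8, -0.6, 12.1]
opening: 0.618
time_s: 10.65
ee_pos: [0.4973, 0.1822, 0.1646]
eef_rot: [[-0.0, 1.0, 0.008], [1.0, 0.0, 0.002], [0.002, 0.008, -1.0]]
force: [1.0, 0.2, -2.7]
opening: 0.617
```

```bash
python3 -m creep '[[[-28,-3,0,0,1],[-28,-3,0,0,1],[-28,-3,0,0,1],[-28,-3,0,0,1],[-28,-3,0,0,1],[-28,-4,0,0,1],[0,0,0,0,1],[0,0,0,0,1],[0,0,0,0,1],[0,0,0,0,1]]]'
python3 - <<'E'
from h import *
s=manip.get_state();c=wcam(manip.capture("wrist"),s);im=c["pixels"];print(s["ee_pos"])
cv2.imwrite("pics/w8.png",im[:,:,::-1])
print(cast(c,279,109,.06))
E
```

```text
time_s: 11.48
ee_pos: [0.4755, 0.0143, 0.1591]
eef_rot: [[-0.001, 1.0, -0.0], [1.0, 0.001, 0.0], [0.0, -0.0, -1.0]]
force: [-0.6, 0.5, -2.0]
opening: 0.619
[0.47548794 0.01432113 0.15911167]
[0.47553655 0.08289307 0.06      ]
```

View pics/w8.png

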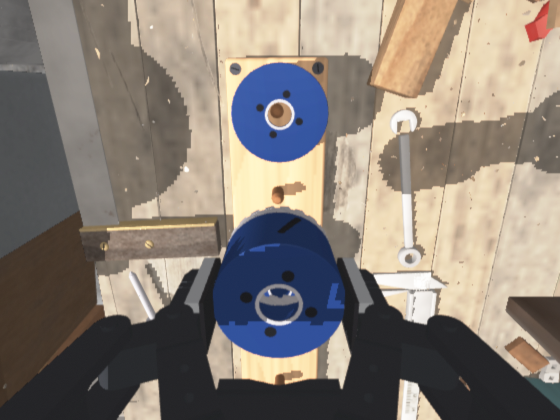

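The target dowel is visible at (278,195), with saw_64's bore at (280,115). Lowering.

```bash
python3 -m creep '[[[-1,0,35,0,1],[0,0,35,0,1],[0,0,20,0,1],[0,0,10,0,1],[0,0,6,0,1],[0,0,4,0,1],[0,0,0,0,1],[0,0,0,0,1]]]'
```

```text
time_s: 12.2
ee_pos: [0.4762, 0.0127, 0.0499]
eef_rot: [[-0.0, 1.0, 0.001], [1.0, 0.0, -0.0], [-0.0, 0.001, -1.0]]
force: [0.7, -0.9, -2.2]
opening: 0.616
```

```bash
python3 -m creep '[[[0,0,3,0,1],[0,0,2,0,1],[0,0,0,0,1]]]'
```

```text
time_s: 12.45
ee_pos: [0.4766, 0.0125, 0.0458]
eef_rot: [[-0.0, 1.0, 0.002], [1.0, 0.0, -0.0], [-0.0, 0.002, -1.0]]
force: [-3.3, 0.8, 15.8]
opening: 0.613
```

```bash
python3 -m creep '[[[0,0,0,0,-0.8],[0,0,0,0,-0.8],[0,0,0,0,-0.8],[0,0,0,0,-0.8],[0,0,-5,0,-0.8],[0,0,-25,0,-0.8],[0,0,-35,0,-1],[0,0,-35,0,-1],[0,0,0,0,-1]]]'
python3 - <<'E'
from h import *
s=manip.get_state();c=wcam(manip.capture("wrist"),s);im=c["pixels"];print(s["ee_pos"])
cv2.imwrite("pics/w9.png",im[:,:,::-1])
E
```

```text
time_s: 13.2
ee_pos: [0.479, 0.0121, 0.1503]
eef_rot: [[-0.0, 1.0, 0.009], [1.0, 0.0, -0.001], [-0.001, 0.009, -1.0]]
force: [1.5, 0.5, 0.8]
opening: 1.001
[0.47904622 0.01214933 0.1502589 ]
```

View pics/w9.png

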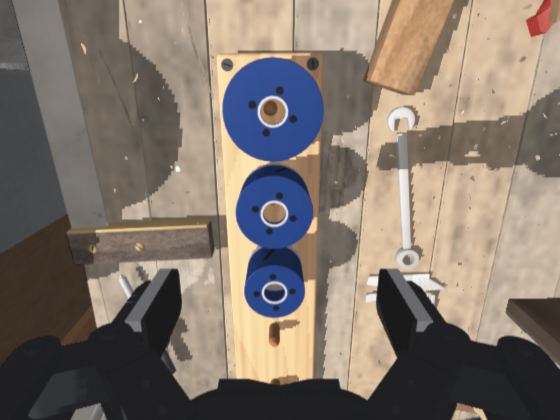

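saw_54 sits at (274,213), separate from its neighbours. Next is saw_38.

```bash
python3 -m creep '[[[36,1,-10,0,-1],[37,1,-10,0,-1],[37,1,-10,0,-1],[37,1,-10,0,-1],[37,1,0,0,-1],[37,1,0,0,-1],[37,1,0,0,-1],[37,1,0,0,-1],[37,2,0,0,-1],[36,2,0,0,-1]]]'
python3 -m creep '[[[0,0,0,0,-1],[0,0,0,0,-1],[0,0,0,0,-1],[0,0,0,0,-1],[0,0,0,0,-1],[0,0,0,0,-1]]]'
python3 - <<'E'
from h import *
s=manip.get_state();c=wcam(manip.capture("wrist"),s);im=c["pixels"];print(s["ee_pos"])
np.savez("w10.npz",im=im,R=c["R"],t=c["t"])
cv2.imwrite("pics/w10.png",im[:,:,::-1])
for n,X in (("30",(.483,.284,.045)),("38",(.4885,.3805,.045))): print(n,proj(c,X))
E
```

```text
time_s: 14.08
ee_pos: [0.4868, 0.3823, 0.1834]
eef_rot: [[-0.0, 1.0, -0.001], [1.0, 0.0, -0.001], [-0.001, -0.001, -1.0]]
force: [0.6, -0.6, 0.2]
opening: 1.001
time_s: 14.58
ee_pos: [0.4879, 0.3795, 0.1845]
eef_rot: [[0.001, 1.0, -0.0], [1.0, -0.001, -0.0], [-0.0, -0.0, -1.0]]
force: [0.1, -0.7, -0.1]
opening: 1.003
[0.487869   0.3795174  0.18446893]
30 (np.float64(273.62830564596885), np.float64(292.16543831899094))
38 (np.float64(279.53718315801683), np.float64(190.94230215604372))
```

View pics/w10.png

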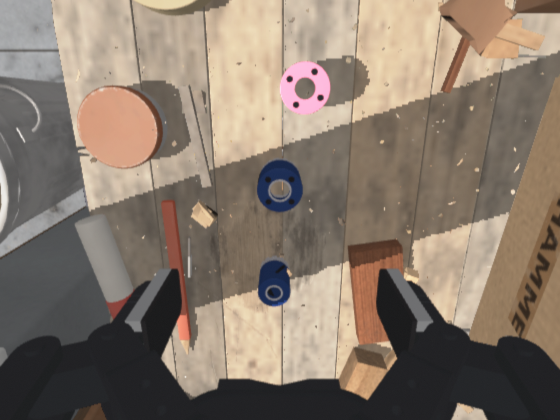

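saw_38 (blue) is at (280,189), with the pink one separate at (305,88). Descending on the blue one.

```bash
python3 -m creep '[[[2,1,30,0,-1],[0,0,35,0,-1],[0,0,35,0,-1],[0,0,30,0,-1],[0,0,17,0,-1],[0,0,8,0,-1],[0,0,0,0,-1],[0,0,0,0,-1]]]'
python3 - <<'E'
from h import *
s=manip.get_state();c=wcam(manip.capture("wrist"),s);im=c["pixels"];print(s["ee_pos"])
cv2.imwrite("pics/w11.png",im[:,:,::-1])
E
```

```text
time_s: 15.3
ee_pos: [0.4892, 0.3826, 0.0301]
eef_rot: [[0.0, 1.0, 0.001], [1.0, -0.0, 0.0], [0.0, 0.001, -1.0]]
force: [0.0, 0.6, 0.1]
opening: 0.994
[0.48918996 0.3825571  0.03007329]
```

View pics/w11.png

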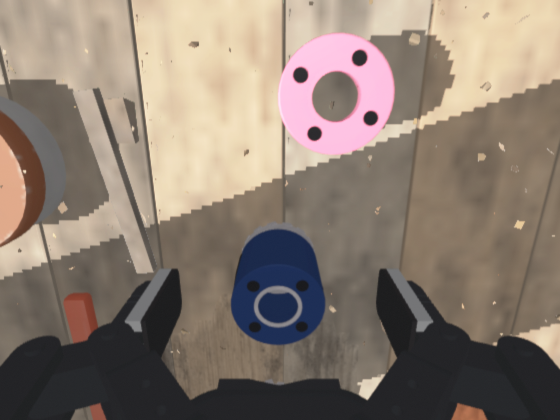

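Centred, bore at (278,306). Gripping.

```bash
python3 -m creep '[[[0,0,0,0,1],[0,0,0,0,1],[0,0,0,0,1],[0,0,0,0,1],[0,0,0,0,1],[0,0,0,0,1],[0,0,0,0,1],[0,0,0,0,1],[0,0,0,0,1]]]' 60
python3 -m creep '[[[0,0,-10,0,1],[0,0,-30,0,1],[0,0,-35,0,1],[0,0,-35,0,1],[0,0,-20,0,1],[0,0,0,0,1]]]'
```

```text
time_s: 16.1
ee_pos: [0.489, 0.3828, 0.0301]
eef_rot: [[-0.0, 1.0, 0.001], [1.0, 0.0, 0.001], [0.001, 0.001, -1.0]]
force: [-1.2, -0.2, 5.5]
opening: 0.421
time_s: 16.6
ee_pos: [0.491, 0.384, 0.1652]
eef_rot: [[-0.0, 1.0, 0.007], [1.0, 0.0, 0.004], [0.004, 0.007, -1.0]]
force: [0.6, 0.0, -0.6]
opening: 0.416
```

```bash
python3 -m creep '[[[-35,-1,0,0,1],[-35,-1,0,0,1],[-35,-1,0,0,1],[-35,-1,0,0,1],[-35,-1,0,0,1],[-35,-1,0,0,1],[-35,-1,0,0,1],[-35,-1,0,0,1],[-35,-1,0,0,1],[-35,-1,0,0,1]]]'
python3 -m creep '[[[-35,-1,0,0,1],[-35,-1,0,0,1],[-35,-1,0,0,1],[-35,0,0,0,1],[-10,0,0,0,1],[0,0,0,0,1],[0,0,0,0,1],[0,0,0,0,1],[0,0,0,0,1]]]'
python3 - <<'E'
from h import *
s=manip.get_state();c=wcam(manip.capture("wrist"),s);im=c["pixels"];print(s["ee_pos"])
cv2.imwrite("pics/w12.png",im[:,:,::-1])
for n,y in zip("ABCD",(.014,-.052,-.118,-.184)): print(n,proj(c,(.4755,y,.039)),proj(c,(.4755,y,.06)))
E
```

```text
time_s: 17.43
ee_pos: [0.4778, 0.031, 0.1592]
eef_rot: [[-0.0, 1.0, -0.0], [1.0, 0.0, 0.0], [0.0, -0.0, -1.0]]
force: [0.1, 0.1, -1.1]
opening: 0.416
time_s: 18.18
ee_pos: [0.4754, -0.1162, 0.1592]
eef_rot: [[-0.002, 1.0, -0.001], [1.0, 0.002, 0.0], [0.0, -0.001, -1.0]]
force: [0.1, -0.6, -1.5]
opening: 0.417
[ 0.47544735 -0.11616254  0.15919577]
A (np.float64(279.21077094410475), np.float64(9.639811168023869)) (np.float64(279.2514365762011), np.float64(1.8826688167072518))
B (np.float64(279.05608076254595), np.float64(113.7712891473776)) (np.float64(279.0792565040554), np.float64(115.96840473264199))
C (np.float64(278.9256757920557), np.float64(201.55489749387348)) (np.float64(278.936301218744), np.float64(210.6899292656085))
D (np.float64(278.81425337462304), np.float64(276.5601815421459)) (np.float64(278.8157121339506), np.float64(290.5917106427452))
```

View pics/w12.png

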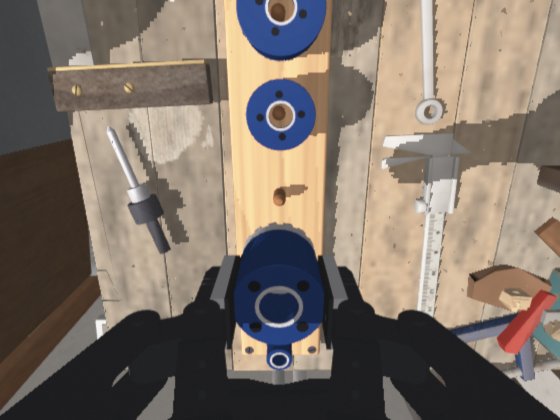

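Dowel C shows at (279,198), as predicted. Lowering.

```bash
python3 -m creep '[[[-1,0,35,0,1],[0,0,35,0,1],[0,0,20,0,1],[0,0,10,0,1],[0,0,6,0,1],[0,0,4,0,1],[0,0,2,0,1],[0,0,0,0,1],[0,0,0,0,1]]]'
```

```text
time_s: 18.98
ee_pos: [0.4763, -0.1186, 0.048]
eef_rot: [[-0.0, 1.0, 0.001], [1.0, 0.0, -0.0], [-0.0, 0.001, -1.0]]
force: [0.5, -0.3, -0.2]
opening: 0.417
```

```bash
python3 -m creep '[[[0,0,2,0,1],[0,0,2,0,1],[0,0,0,0,1]]]'
```

```text
time_s: 19.23
ee_pos: [0.4765, -0.1188, 0.045]
eef_rot: [[-0.0, 1.0, 0.002], [1.0, 0.0, -0.001], [-0.001, 0.002, -1.0]]
force: [-4.9, 1.1, 20.2]
opening: 0.417
```

```bash
python3 -m creep '[[[0,0,0,0,-0.6],[0,0,0,0,-0.6],[0,0,0,0,-0.6],[0,0,0,0,-0.6],[0,0,-5,0,-0.6],[0,0,-25,0,-0.6],[0,0,-35,0,-1],[0,0,-35,0,-1],[0,0,0,0,-1]]]'
python3 - <<'E'
from h import *
s=manip.get_state();c=wcam(manip.capture("wrist"),s);im=c["pixels"];print(s["ee_pos"])
cv2.imwrite("pics/w13.png",im[:,:,::-1])
E
```

```text
time_s: 19.98
ee_pos: [0.4788, -0.1197, 0.1493]
eef_rot: [[-0.0, 1.0, 0.008], [1.0, 0.0, -0.003], [-0.003, 0.008, -1.0]]
force: [1.5, -1.1, 0.3]
opening: 1.002
[ 0.47884892 -0.11971258  0.14931015]
```

View pics/w13.png

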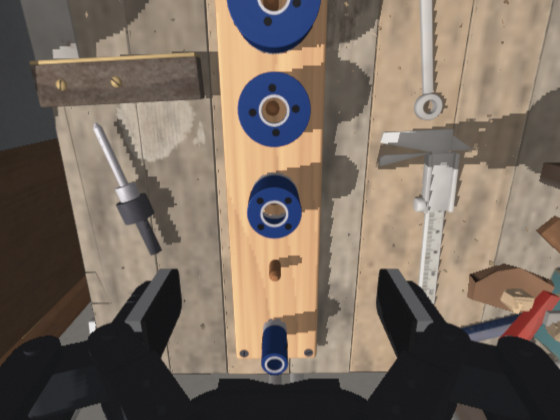

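saw_38 is seated at (274,212). Last is saw_30.

```bash
python3 -m creep '[[[35,1,-10,0,-1],[35,1,-10,0,-1],[35,1,-10,0,-1],[35,1,-10,0,-1],[35,1,0,0,-1],[35,1,0,0,-1],[35,0,0,0,-1],[35,0,0,0,-1],[35,0,0,0,-1],[35,0,0,0,-1]]]'
python3 -m creep '[[[35,0,0,0,-1],[18,0,0,0,-1],[0,0,0,0,-1],[0,0,0,0,-1],[0,0,0,0,-1],[0,0,0,0,-1],[0,0,0,0,-1]]]'
python3 - <<'E'
from h import *
s=manip.get_state();c=wcam(manip.capture("wrist"),s);im=c["pixels"];print(s["ee_pos"])
cv2.imwrite("pics/w14.png",im[:,:,::-1])
print(proj(c,(.483,.284,.045)))
for u in (279,):print(cast(c,u,189,.045),cast(c,u,195,.045))
E
```

```text
time_s: 20.87
ee_pos: [0.4808, 0.2332, 0.1826]
eef_rot: [[-0.0, 1.0, -0.001], [1.0, 0.0, -0.0], [-0.0, -0.001, -1.0]]
force: [0.8, -0.8, -0.5]
opening: 1.004
time_s: 21.45
ee_pos: [0.4817, 0.2834, 0.1832]
eef_rot: [[0.001, 1.0, -0.0], [1.0, -0.001, -0.0], [-0.0, -0.0, -1.0]]
force: [0.0, -0.2, 0.0]
opening: 0.999
[0.48174301 0.2834319  0.18323658]
(np.float64(280.3469242731378), np.float64(191.81850273283396))
[0.48189519 0.28641409 0.045     ] [0.48188764 0.28126334 0.045     ]
```

View pics/w14.png

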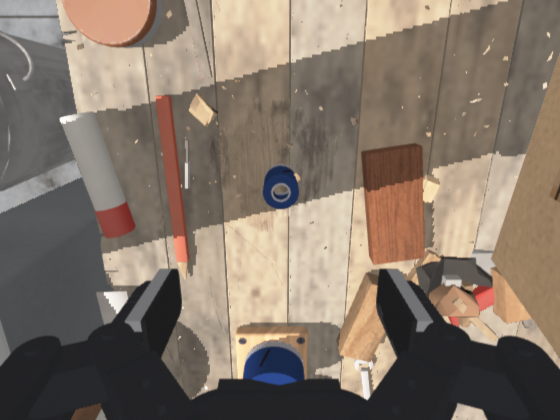

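saw_30's bore is at (281,191), as predicted. Descending.

```bash
python3 -m creep '[[[1,2,30,0,-1],[0,0,35,0,-1],[0,0,35,0,-1],[0,0,30,0,-1],[0,0,17,0,-0.6],[0,0,7,0,-0.6],[0,0,0,0,-0.6],[0,0,0,0,-0.6]]]'
python3 - <<'E'
from h import *
s=manip.get_state();c=wcam(manip.capture("wrist"),s);im=c["pixels"];print(s["ee_pos"])
cv2.imwrite("pics/w15.png",im[:,:,::-1])
E
```

```text
time_s: 22.17
ee_pos: [0.4842, 0.2854, 0.0301]
eef_rot: [[0.001, 1.0, 0.001], [1.0, -0.001, 0.0], [0.0, 0.001, -1.0]]
force: [0.0, 0.4, 0.6]
opening: 0.801
[0.48423269 0.28539985 0.03006639]
```

View pics/w15.png

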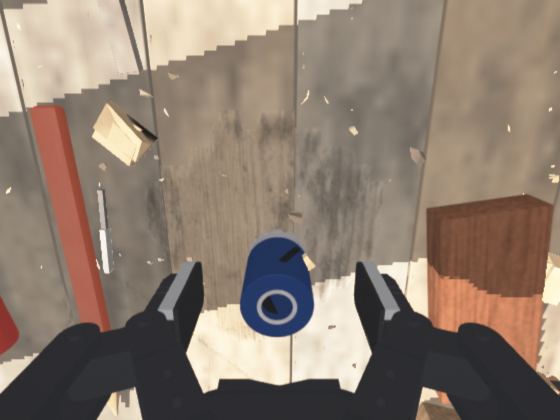

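Centred, bore at (277,306). Gripping.

```bash
python3 -m creep '[[[0,0,0,0,1],[0,0,0,0,1],[0,0,0,0,1],[0,0,0,0,1],[0,0,0,0,1],[0,0,0,0,1],[0,0,0,0,1],[0,0,0,0,1],[0,0,0,0,1]]]' 60
python3 -m creep '[[[0,0,-10,0,1],[0,0,-30,0,1],[0,0,-35,0,1],[0,0,-35,0,1],[0,0,-20,0,1],[0,0,0,0,1]]]'
```

```text
time_s: 22.97
ee_pos: [0.4843, 0.2858, 0.0305]
eef_rot: [[-0.0, 1.0, 0.002], [1.0, 0.0, 0.001], [0.001, 0.002, -1.0]]
force: [-1.9, -0.5, 7.9]
opening: 0.333
time_s: 23.47
ee_pos: [0.4862, 0.2867, 0.1649]
eef_rot: [[-0.0, 1.0, 0.007], [1.0, 0.0, 0.003], [0.003, 0.007, -1.0]]
force: [0.6, 0.6, -0.5]
opening: 0.334
```

```bash
python3 -m creep '[[[-35,-1,0,0,1],[-35,-1,0,0,1],[-35,-1,0,0,1],[-35,-1,0,0,1],[-35,-1,0,0,1],[-35,-1,0,0,1],[-35,-1,0,0,1],[-35,-1,0,0,1],[-35,0,0,0,1],[-35,0,0,0,1]]]'
python3 -m creep '[[[-35,0,0,0,1],[-35,0,0,0,1],[-35,0,0,0,1],[-14,0,0,0,1],[0,0,0,0,1],[0,0,0,0,1],[0,0,0,0,1],[0,0,0,0,1],[0,0,0,0,1]]]'
python3 - <<'E'
from h import *
s=manip.get_state();c=wcam(manip.capture("wrist"),s);im=c["pixels"];print(s["ee_pos"])
cv2.imwrite("pics/w16.png",im[:,:,::-1])
for n,y in zip("ABCD",(.014,-.052,-.118,-.184)): print(n,proj(c,(.4755,y,.039)),proj(c,(.4755,y,.06)))
E
```

```text
time_s: 24.3
ee_pos: [0.4749, -0.066, 0.1593]
eef_rot: [[-0.0, 1.0, -0.0], [1.0, 0.0, 0.0], [0.0, -0.0, -1.0]]
force: [0.8, -0.5, 0.1]
opening: 0.33
time_s: 25.05
ee_pos: [0.4757, -0.1822, 0.1593]
eef_rot: [[-0.002, 1.0, -0.0], [1.0, 0.002, 0.0], [0.0, -0.0, -1.0]]
force: [0.4, -0.3, -0.8]
opening: 0.333
[ 0.47565831 -0.18221172  0.15934641]
A (np.float64(279.0268585954492), np.float64(-115.93168008306952)) (np.float64(279.065522817108), np.float64(-138.22365562967912))
B (np.float64(278.85817553703123), np.float64(9.549690751706919)) (np.float64(278.8764068172404), np.float64(1.7960771003852756))
C (np.float64(278.71823694661964), np.float64(113.64838520400927)) (np.float64(278.7223735819709), np.float64(115.84085622582559))
D (np.float64(278.6002723744499), np.float64(201.40086233249804)) (np.float64(278.59448948145075), np.float64(210.52505844978273))
```

View pics/w16.png

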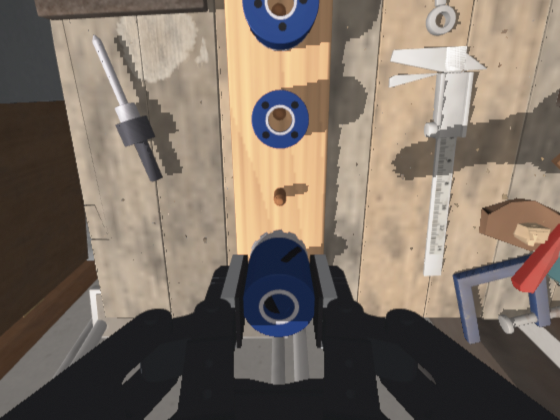

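Dowel D's tip shows at (280,199), within about 1.5 px of prediction. Lowering.

```bash
python3 -m creep '[[[-1,0,35,0,1],[0,0,35,0,1],[0,0,20,0,1],[0,0,10,0,1],[0,0,6,0,1],[0,0,4,0,1],[0,0,2,0,1],[0,0,0,0,1],[0,0,0,0,1]]]'
python3 -m creep '[[[0,0,2,0,1],[0,0,2,0,1],[0,0,0,0,1]]]'
```

```text
time_s: 25.85
ee_pos: [0.4763, -0.1848, 0.0482]
eef_rot: [[-0.0, 1.0, 0.001], [1.0, 0.0, -0.001], [-0.001, 0.001, -1.0]]
force: [0.0, -0.6, -0.7]
opening: 0.333
time_s: 26.1
ee_pos: [0.4765, -0.185, 0.0453]
eef_rot: [[0.0, 1.0, 0.002], [1.0, -0.0, -0.001], [-0.001, 0.002, -1.0]]
force: [-5.1, 3.2, 23.4]
opening: 0.332
```

```bash
python3 -m creep '[[[0,0,0,0,-0.6],[0,0,0,0,-0.6],[0,0,0,0,-0.6],[0,0,0,0,-0.6],[0,0,-5,0,-0.6],[0,0,-25,0,-0.6],[0,0,-35,0,-1],[0,0,-35,0,-1],[0,0,-30,0,-1],[0,0,0,0,-1]]]'
python3 -m creep '[[[0,-20,0,0,-1],[0,-30,0,0,-1],[0,-30,0,0,-1],[0,-20,0,0,-1],[0,0,0,0,-1],[0,0,0,0,-1],[0,0,0,0,-1]]]'
python3 - <<'E'
from h import *
s=manip.get_state();c=wcam(manip.capture("wrist"),s);im=c["pixels"];print(s["ee_pos"])
cv2.imwrite("pics/w17.png",im[:,:,::-1])
t=manip.capture("top")["pixels"];q=manip.capture("scene")["pixels"]
a=cv2.resize(t[150:260,240:430],(760,440),interpolation=cv2.INTER_CUBIC);cv2.imwrite("pics/t17.png",a[:,:,::-1])
b=cv2.resize(q[110:260,220:400],(720,600),interpolation=cv2.INTER_CUBIC);cv2.imwrite("pics/s17.png",b[:,:,::-1])
E
```

```text
time_s: 26.93
ee_pos: [0.4784, -0.186, 0.1792]
eef_rot: [[-0.0, 1.0, 0.007], [1.0, 0.0, -0.004], [-0.004, 0.007, -1.0]]
force: [0.8, -1.2, -0.3]
opening: 1.001
time_s: 27.52
ee_pos: [0.3763, -0.1848, 0.1736]
eef_rot: [[0.0, 1.0, 0.001], [1.0, -0.0, -0.001], [-0.001, 0.001, -1.0]]
force: [0.2, 0.4, 0.3]
opening: 1.0
[ 0.37626778 -0.18480733  0.17358693]
```

View pics/w17.png

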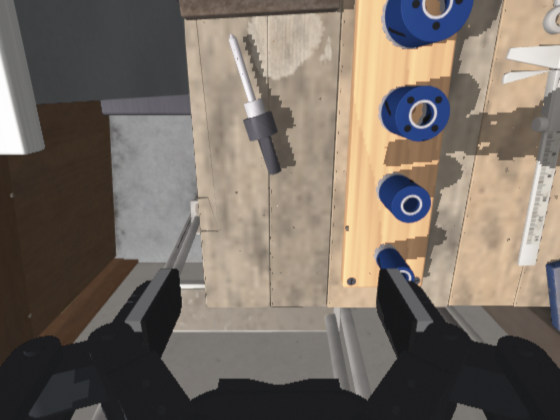

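View pics/t17.png

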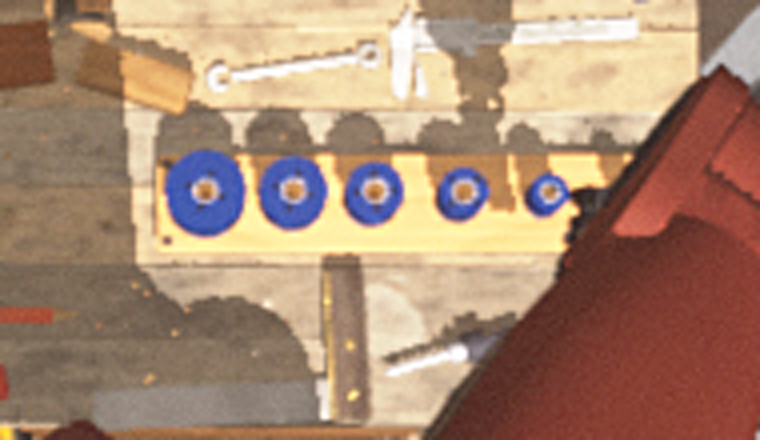

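View pics/s17.png

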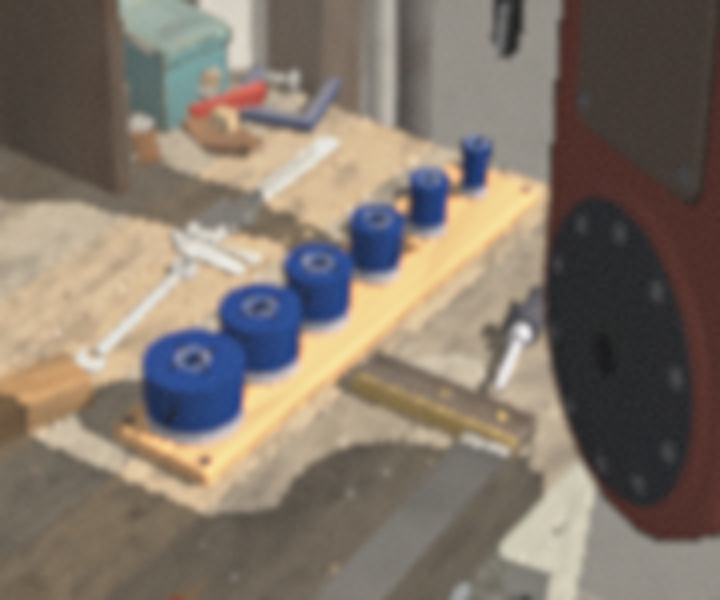

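The scene view shows all six saws standing upright and flat in descending order, from the 64 at (193,380) to the 22 at (477,165). The robot is clear of them, so I'm handing in.

```bash
python3 -c "
from rig import manip
print(manip.hand_in())"
```

```text
the job is handed in; nothing more can be done
None
```

I put the four loose hole saws on the empty dowels, teeth down on the board. From left to right the row now runs 64 (already there), 54, 46, 38, 30, 22 (already there), and I handed the job in at about 27.5 s.

- **Final pictures:** the scene view shows all six upright, flat on the board, separate from each other and in order. The top view agrees for the first five, but the arm hid saw_22 there; it shows in the scene and wrist views. The end saws were not touched, and the pink look-alike was not moved.
- **Contact:** each saw met the board at the expected height. The highest force I read at the end of a move was about 24 N.
- **Disagreement:** early on, the top and wrist cameras differed by about 3–4 mm. I used the wrist readings for the final positions, and the dowels then appeared within a few pixels of where I predicted.
- **Not checked:** I got no verdict at hand-in.

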